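# Set the gib screw of a bottle-stop slide and run the stop up to the bottle

### The arm

A 6-joint arm with a two-finger parallel gripper is mounted at the origin on a cart in front of the work surface, level with it; the furniture and walls round the work are solid. World frame = base frame: x ahead of the robot, y to its left, z up, the work surface at z = 0. Lengths are in m, angles in rad, forces in N, time in s.
With the tool pointing down it reaches from about 0.275 to 0.875 m from the base axis. Payload 12.5 kg.
Tool frame: the origin (TCP) lies at the very end of the fingers, on their centre line; the grasp point (between the pads) lies 19 mm behind it; z points along the fingers, y is the line along which they close (so a half turn about z gives the same grasp; the last joint's range is limited). The gripper opens to 85 mm and grips with 20 to 120 N. Pads are 22 mm wide; open, the fingers measure 114 mm over their backs; the gripper's body (76 mm by 85 mm) begins 54 mm behind the grasp point. The pads swing forward as they close: fully open they stand 13 mm farther back than shut.
Start: joints at [-1.393, 0.351, 1.652, -0, 1.139, -0.085], TCP at [0.143, -0.531, 0.231] pointing down, gripper open.
Joint ranges: [-2.75, 2.75], [-0.79, 2.1], [0.01, 2.65], [-1.57, 4.71], [0.07, 3.14], [-2.87, 2.87]. Speed limits (rad/s): [2.22, 2.22, 2.79, 3.14, 3.14, 3.14].

### API

Orientations are given as a 3x3 rotation matrix whose columns are the frame's x, y, z axes.
In Python, from bench import manip gives the robot as it stands. Calls block until the motion is done:
- manip.move_ptp(position, orientation): joint-space move of the TCP to a pose.
- manip.move_l(position, attitude=None, max_speed=0.15): straight line of the TCP; attitude=None keeps the orientation; max_speed is the mean speed in m/s.
- manip.move_j(angles): joint-space move.
- manip.set_gripper(opening, effort=None): opening from 0.0 (shut) to 1.0 (fully open); effort is the grip in N (None keeps the last); returns when the fingers have stopped.
- manip.dwell(seconds).
- manip.inverse_kinematics(position, orientation): joint angles nearest the present ones, or None.
- manip.grab_frame(name): name is "scene" or "top" or "wrist"; returns (picture, depth): 420x560x3 uint8, red, green, blue; 420x560 float32, m along the optical axis (not along the pixel's ray), 0 where there is no reading.
- manip.get_calibration(name): a dict with "camera_matrix" (3x3 intrinsics, pixels), "R" (3x3) and "t" (3): a world point X has camera coordinates R X + t. Camera axes: x right, y down, z forward; pixel columns grow to the right and rows downward; lengths in m; the calibration is good to about 2 mm. A picture is of the moment at which its call begins: read the wrist's pose just before it. get_calibration takes no time and is no camera call; for the wrist camera it gives the pose at the moment of the call.
A pose or a line that the arm cannot do raises manip.Unreachable and nothing moves.
- manip.sign_off(): hands the job in; it is judged then, once.
Trained networks look in the newest picture that a camera, given by its name, has taken for a name from the list of things; names that differ only in an ending like _2 or _b are one class to them, and where a whole thing is asked for, a point or a joint stands for the part that bears it (a point fixed in the world has none). Each returns a list of dicts, best first, with "confidence" (0 to 1); they miss things now and then, are a little off and sometimes report something else, mostly with a low value. They report only what shows in the picture. A call takes as long as a camera call. They do not tell look-alikes from the thing itself.
- manip.look_for(camera, name): "at" ([x, y, z] in m, in world coordinates, good to about 4 mm: the middle of the surface that is visible of it).
Readings, each from a call of its own:
- manip.current_time(): time.
- manip.current_qpos(): joint angles.
- manip.current_joint_vel(): joint speeds.
- manip.current_joint_torque(): joint torques, N m.
- manip.current_ee_pos(): TCP position.
- manip.current_tcp_rot(): TCP orientation.
- manip.current_force(): force on the tool from outside, world axes, zero at the start.
- manip.current_ft_torque(): the same for the moment, N m.
- manip.current_grip_width(): opening from 0.0 (shut) to 1.0 (fully open).
- manip.current_grip_force(): force on a finger pad.
Only numpy, scipy, OpenCV 4.12 (cv2) and the standard library are available. Lean on these libraries where they do the work, as an engineer would, in place of code of your own. Each camera call takes 0.05 s, during which the arm holds its last target. There are 200 camera calls.

### The job

The stop carriage of the bottle jig runs with shake because its gib has worn. Turn the wing thumbscrew on the carriage clockwise until it bottoms on the gib, firm but not forced, then back it off a quarter of a turn so that the carriage has its running clearance. Then slide the carriage along until the stop holds the bottle home in the V nest, pressing it only gently, and disturb nothing else on the bench.

Things in the scene. Friction and masses are not known exactly. Their poses are not given: they have to be found in the camera images.
- jig: Bottle-stop jig standing on the bench (fixed to it): aluminium base plate 110 x 320 x 12 mm with a steel dovetail way along its y axis and a smooth white V nest, 64 mm high, at its +y end. Origin: underside of the plate, on the centre line, 5 mm to +y of the middle of the plate; x across, y along the way towards the nest, z up.
- nest (a point): Where the centre of the bottle's underside stands when the bottle is home against both faces of the V nest: on the jig's centre line, 105 mm to +y of the jig's origin, on the plate's top. The V opens towards the carriage (-y of the jig).
- carriage: Grey carriage on the dovetail way; slides only along the jig's y, 65 mm of travel, with a steady drag of about 4 N, and stays where left. Block 62 x 100 mm, top 44 mm above the bench; origin on the thumbscrew's axis at bench height, axes as the jig's. Stop plate at its +y end, push tab at its -y end. The stop starts 17 to 48 mm short of the bottle.
- stop_face (a point): Middle of the stop plate's smooth black plastic face, 87 mm to +y of the carriage's origin and 45 mm above the bench; the face (50 wide, 44 high) looks along +y towards the bottle. It touches the bottle when 33 mm from the bottle's axis.
- tab_top (a point): Middle of the top of the push tab: upright grey tab at the carriage's -y end, 12 mm thick along y, 34 mm wide along x, top 80 mm above the bench, clear for fingers on both sides down to 46 mm. Pinch it from above, fingers closing along y, or push it to +y with shut fingers; its middle plane is 86 mm to -y of the thumbscrew's axis.
- thumbscrew: Black wing thumbscrew upright on the carriage, right-hand thread, 1.5 mm a turn, clockwise from above tightens. Origin on its axis near bench height; x runs along the wing, z up. It starts 0.2 to 0.55 turn off the bottom, which does not show. Friction 0.04 N m; past the bottom torque climbs 1.6 N m/rad (0.12 N m at 4 deg; 0.56 N m, 20 deg, bruises the gib), springing back when let go.
- wing (a point): On the thumbscrew's axis at mid height of its wing: 44 mm long (along the thumbscrew's x), 10 mm thick (y), from 67 to 90 mm above the bench. Below it the round hub (22 mm) reaches down to 63 mm; the carriage's screw boss (34 mm) tops out at 52 mm. Pinch the wing across its thickness from above. The screw can back off over half a turn from the bottom.
- screw_tip (a point): End of the thumbscrew inside the carriage, on its axis; not visible. The measured height is too coarse to judge the clearance (a quarter turn is 0.375 mm).
- gib: Brass gib strip inside the carriage, 24 x 104 x 3 mm, hidden from view; it does not come out and its height differs with its wear. Origin on the screw's axis, 25 mm below the point at which the tip bottoms; the clearance of the screw is the tip's z in this frame less 25 mm, to be found by feel, not by measured height.
- bottle: Amber bottle with a broad gold cap, 66 mm in diameter, 108 mm high, about 0.14 kg, standing on the jig's plate in front of the V nest, 3 to 11 mm short of home; origin at the centre of its underside, z up.
- carton: Closed gold carton lying on its side, 118 x 68 x 68 mm, loose on the bench to the left of the jig; origin at the centre of its underside. Leave alone.
- spare_bottle: A second bottle like the first, standing on the bench in front of the tool tray, right of the jig; origin at the centre of its underside. Leave alone.
- loose_cap: Gold screw cap, 65 mm in diameter, 31 mm high, lying on the bench left of the jig; origin at the centre of its underside. Leave alone.
There are look-alikes about, which are no part of the job. What is shaped like the bottle but turquoise is not meant.

How it is judged:
On the way, in this order (a step that is already met when the one before it is completed fails the run):
1. the thumbscrew is turned clockwise until it bears on the gib with at least 0.12 N m (6 N on the thread stop, 20 mm from the axis) (contact force between thumbscrew and gib above 6 N), for 0.2 s.
2. the thumbscrew is backed off from the bottom by a quarter of a turn (0.15 to 0.35 turn, 0.225 to 0.525 mm of thread) (z of screw_tip in the frame of gib between 0.025225 and 0.025525 m), for 0.2 s.
3. the carriage is slid up until the stop holds the bottle in the V nest (horizontal distance between nest and bottle below 0.004 m and horizontal distance between stop_face and bottle below 0.036 m and angle between bottle's own z axis and vertical below 0.06 rad), for 0.2 s.
At the end, for the whole second after the job is handed in: The thumbscrew stands 0.15 to 0.35 turn back from where it bottoms on the gib; the bottle stands upright (within 0.06 rad) in the V nest, its axis within 4 mm of its seated place; the stop face is against the bottle (within 3 mm of touching it); bottle and carriage are at rest (all of step 2 and all of step 3 and linear speed of each of bottle, carriage below 0.01 m/s).
It fails at once if the thumbscrew is forced: more than 0.56 N m on the gib (28 N on the thread stop) (contact force between thumbscrew and gib above 28 N).
It fails at once if the stop presses the bottle with more than 20 N (contact force between carriage and bottle above 20 N).
It fails at once if the bottle is tipped more than 0.35 rad (angle between bottle's own z axis and vertical above 0.35 rad).
It fails at once if the carton, the spare bottle or the loose cap is moved more than 20 mm (distance of any of carton, spare_bottle, loose_cap from where it was at the start of the episode above 0.02 m).
It also fails if it takes over 72 s, if anything falls off the work surface, if the arm or the gripper's body presses on something with over 40 N, if the wrist force passes 120 N, or if a joint passes its speed limit or range.

## Working session

There is one attempt and no reset: what is moved stays moved. The work goes in short steps, each a Python script; the robot and the scene stay as the last script left them, time stands still between calls to the robot, and variables do not carry over. Pictures are saved under pics/ and viewed, at most 10 in all, crops included, and the job is handed in when it is done.

```bash
ls; mkdir -p pics; python3 - <<'E'
from bench import manip as m
import cv2,numpy as np
for c in ("scene","top"):
    p,d=m.grab_frame(c); cv2.imwrite(f"pics/{c}0.png",p[:,:,::-1])
    for n in ("jig","carriage","thumbscrew","wing","tab_top","stop_face","bottle","carton","loose_cap"):
        print(c,n,[(np.round(r["at"],3).tolist(),round(r["confidence"],2)) for r in m.look_for(c,n)][:4])
print(m.current_time(),m.current_force(),m.current_ft_torque())
E
```

```text
pics
scene jig [([0.488, 0.246, 0.028], 0.59), ([0.502, 0.194, 0.076], 0.17)]
scene carriage [([0.495, 0.201, 0.044], 0.78)]
scene thumbscrew [([0.5, 0.192, 0.084], 0.47)]
scene wing [([0.501, 0.192, 0.074], 0.71)]
scene tab_top [([0.494, 0.2, 0.041], 0.93)]
scene stop_face [([0.491, 0.198, 0.042], 0.74)]
scene bottle [([0.634, 0.383, 0.075], 0.74), ([0.46, 0.682, 0.087], 0.67), ([0.513, 0.356, 0.11], 0.55)]
scene carton [([0.588, 0.508, 0.065], 0.89)]
scene loose_cap [([0.445, 0.468, 0.031], 0.56)]
top jig [([0.504, 0.223, 0.008], 0.94)]
top carriage [([0.498, 0.194, 0.045], 0.86)]
top thumbscrew [([0.503, 0.193, 0.086], 0.5)]
top wing [([0.498, 0.188, 0.089], 0.63)]
top tab_top [([0.502, 0.193, 0.042], 0.94)]
top stop_face [([0.495, 0.19, 0.046], 0.89), ([0.498, 0.187, 0.091], 0.52), ([0.442, -0.038, 0.11], 0.5)]
top bottle [([0.649, 0.37, 0.109], 0.9), ([0.48, 0.657, 0.108], 0.88), ([0.522, 0.344, 0.116], 0.8)]
top carton [([0.599, 0.494, 0.064], 0.96)]
top loose_cap [([0.453, 0.462, 0.03], 0.58)]
1.0 [-0.12822224 -0.55685624  0.63796348] [ 0.0314492  -0.03030364  0.01789589]
```

View pics/scene0.png

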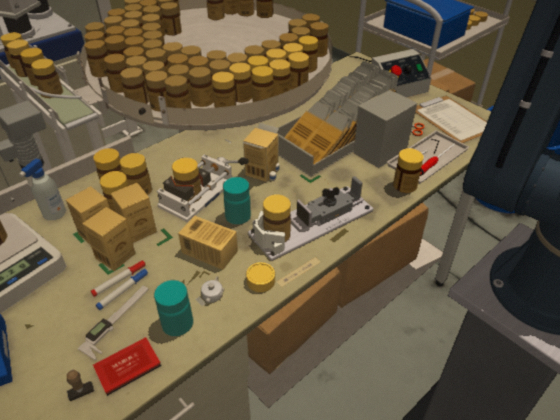

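View pics/top0.png

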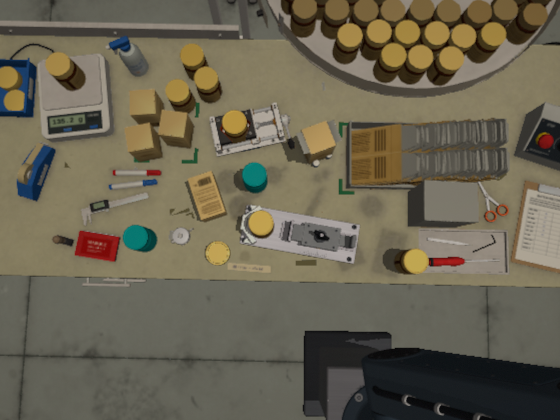

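Two amber-bottle jigs show. The real jig has its bottle at top px (260,222), with the carriage at (320,236) and the dark wing on top. The look-alike fixture, at (247,128), has no wing carriage. The turquoise bottles are at (254,177) and (139,238), and the spare bottle is at (414,261). I'll confirm with the wrist camera.

```bash
cat > h.py <<'E'
from bench import manip as m
import numpy as np, cv2
def down(a):  # tool y axis at world yaw a, z down
    y=np.array([np.cos(a),np.sin(a),0]); z=np.array([0,0,-1.]); return np.c_[np.cross(y,z),y,z]
def back(c,d,cal):  # whole depth picture to world points
    K=cal["camera_matrix"]; v,u=np.mgrid[:d.shape[0],:d.shape[1]]
    P=np.stack([(u-K[0,2])/K[0,0]*d,(v-K[1,2])/K[1,1]*d,d],-1)
    return (P-cal["t"])@cal["R"]
E
python3 - <<'E'
from h import *
print(m.current_tcp_rot().round(2) if hasattr(m.current_tcp_rot(),'round') else m.current_tcp_rot())
c=m.get_calibration("wrist"); R=np.array(c["R"]);print("cam pos",-R.T@c["t"],R.round(2))
a=np.deg2rad(83)
for p in ([0.45,0.19,0.34],[0.50,0.24,0.34]):
  for s in (0,np.pi):
    q=m.inverse_kinematics(p,down(a+s)); print(p,s,None if q is None else np.round(q,2))
E
```

```text
[[ 0.97  0.26 -0.  ]
 [ 0.26 -0.97  0.  ]
 [-0.   -0.   -1.  ]]
cam pos [ 0.21604737 -0.51117252  0.37352837] [[ 0.26 -0.97 -0.  ]
 [-0.92 -0.25  0.3 ]
 [-0.29 -0.08 -0.95]]
[0.45, 0.19, 0.34] 0 [ 0.3   0.14  1.65 -0.    1.35 -1.14]
[0.45, 0.19, 0.34] 3.141592653589793 [ 0.3   0.14  1.65 -0.    1.35  2.  ]
[0.5, 0.24, 0.34] 0 [ 0.36  0.27  1.49 -0.    1.38 -1.09]
[0.5, 0.24, 0.34] 3.141592653589793 [ 0.36  0.27  1.49 -0.    1.38  2.06]
```

```bash
python3 - <<'E'
from h import *
a=np.deg2rad(83)
for i,(p,aa) in enumerate((([0.46,0.23,0.30],a),([0.45,0.19,0.34],a))):
    m.move_ptp(p,down(aa)); m.dwell(0.2)
    cal=m.get_calibration("wrist"); pic,d=m.grab_frame("wrist")
    np.savez(f"w{i}.npz",pic=pic,d=d,K=cal["camera_matrix"],R=cal["R"],t=cal["t"])
    cv2.imwrite(f"pics/w{i}.png",pic[:,:,::-1])
    for n in ("wing","tab_top","stop_face","bottle"):
        print(i,n,[(np.round(r["at"],4).tolist(),round(r["confidence"],2)) for r in m.look_for("wrist",n)][:3])
print(m.current_time(),m.current_ft_torque(),m.current_force())
E
```

```text
0 wing [([0.4951, 0.1882, 0.0884], 0.87)]
0 tab_top [([0.4949, 0.1932, 0.0466], 0.67), ([0.5001, 0.1905, 0.0858], 0.45)]
0 stop_face [([0.496, 0.1925, 0.0383], 0.86), ([0.4959, 0.188, 0.0865], 0.25)]
0 bottle [([0.5142, 0.3385, 0.118], 0.63), ([0.6343, 0.3426, 0.0205], 0.6)]
1 wing [([0.495, 0.187, 0.0881], 0.93), ([0.5886, 0.4817, 0.071], 0.6)]
1 tab_top [([0.4919, 0.1926, 0.0483], 0.96)]
1 stop_face [([0.4975, 0.1912, 0.0432], 0.96)]
1 bottle [([0.6249, 0.3735, 0.0763], 0.96)]
5.15 [-0.05471583 -0.03257173 -0.00819002] [ 1.14368504 -0.53679944 -0.42440827]
```

View pics/w0.png

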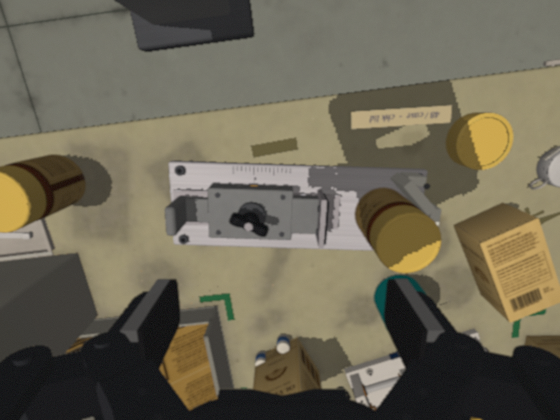

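View pics/w1.png

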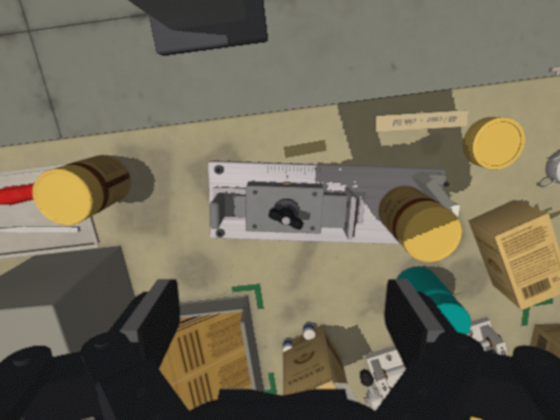

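Both views show the jig. The dark wing is at px (248,222) in the first and (288,217) in the second. The tab is at the left end (172,215), the stop at (323,218), and the amber bottle in the V on the right. Next I'll fit wing, tab, stop and bottle from the depth of both views.

```bash
python3 - <<'E'
from h import *
def fit(P,name):
    c=P.mean(0); 
    r=cv2.minAreaRect(P[:,:2].astype(np.float32)*1000)
    w,v=np.linalg.eigh(np.cov((P[:,:2]-c[:2]).T)); ax=v[:,1]
    print(name,len(P),"mean",c.round(4),"zrange",np.percentile(P[:,2],[2,50,98]).round(4),"yaw%.1f"%(np.degrees(np.arctan2(ax[1],ax[0]))%180),"rect",np.round(r[0],1),np.round(r[1],1),round(r[2],1))
for i in (0,1):
    f=np.load(f"w{i}.npz"); W=back(None,f["d"],dict(camera_matrix=f["K"],R=f["R"],t=f["t"])); W=W[f["d"]>0]
    def near(x,y,r,z0,z1): return W[(np.hypot(W[:,0]-x,W[:,1]-y)<r)&(W[:,2]>z0)&(W[:,2]<z1)]
    fit(near(.495,.188,.035,.084,.1),"wing")
    fit(near(.495,.19,.07,.038,.049),"block")
    fit(near(.485,.104,.045,.072,.09),"tab")
    fit(near(.508,.272,.045,.062,.075),"stop")
    fit(near(.515,.34,.05,.1,.13),"cap")
    fit(W[(W[:,2]>.005)&(W[:,2]<.017)&(np.hypot(W[:,0]-.5,W[:,1]-.22)<.19)],"plate")
E
```

```text
wing 355 mean [0.5011 0.1891 0.0872] zrange [0.0842 0.0874 0.0898] yaw59.6 rect [501.7 189.2] [42.6  9.8] 59.3
block 4000 mean [0.4998 0.1965 0.0435] zrange [0.0412 0.0435 0.0452] yaw81.0 rect [503.1 197.6] [121.7  62.4] 81.0
tab 343 mean [0.4874 0.1054 0.078 ] zrange [0.073  0.0785 0.0806] yaw171.7 rect [488.3 104.2] [12.6 33.2] 81.0
stop 410 mean [0.5128 0.271  0.0693] zrange [0.0633 0.07   0.0722] yaw171.2 rect [517.4 290.5] [50.2 55.5] 81.1
cap 3548 mean [0.5245 0.3453 0.1175] zrange [0.103  0.1186 0.1202] yaw37.1 rect [527.6 347.2] [64.5 64.2] 85.6
plate 9061 mean [0.498  0.2332 0.0115] zrange [0.0082 0.0116 0.0155] yaw81.9 rect [564.6 233.5] [319.  220.6] 81.1
wing 288 mean [0.501  0.1887 0.0873] zrange [0.0842 0.0875 0.0897] yaw60.0 rect [501.6 189.1] [43.   9.6] 59.6
block 3413 mean [0.5    0.1956 0.0435] zrange [0.0411 0.0436 0.0454] yaw81.4 rect [503.3 197.6] [121.8  62.7] 81.2
tab 283 mean [0.4872 0.1049 0.0781] zrange [0.0729 0.0785 0.0808] yaw171.1 rect [488.1 104.2] [12.  33.1] 80.1
stop 360 mean [0.5137 0.2711 0.0691] zrange [0.063 0.07  0.072] yaw170.0 rect [517.6 290.5] [50.3 55.6] 80.9
cap 2944 mean [0.5245 0.3448 0.1175] zrange [0.1026 0.1187 0.1203] yaw43.6 rect [527.4 346.7] [64.  64.1] 42.2
plate 7719 mean [0.4982 0.2326 0.0116] zrange [0.0083 0.0117 0.0152] yaw81.8 rect [564.5 233.6] [319.5 220.3] 81.2
```

```bash
python3 - <<'E'
from h import *
import json
ax=np.array([.5016,.1891]); a0=np.deg2rad(149.5); z0=.0695
m.set_gripper(0.5,40)
m.move_ptp([*ax,.13],down(a0)); print(np.round(m.current_qpos(),2))
m.move_l([*ax,z0],max_speed=.08)
m.set_gripper(0.0,40); m.dwell(.2)
print("grip",m.current_grip_width(),m.current_grip_force(),m.current_ee_pos(),m.current_time())
def mz(): 
    m.dwell(.04); return np.mean([m.current_ft_torque()[2] for _ in range(4)])
b=mz(); f=m.current_force(); print("base",b,f)
def turn(deg):
    m.move_j(m.inverse_kinematics([*ax,z0-.0015*deg/360],down(a0-np.deg2rad(deg))))
log=[];deg=0
turn(30);print(30,mz()-b); turn(60); deg=60
t=mz()-b;print(60,t,m.current_time())
base=[t]
while deg<225:
    deg+=3 if abs(t)<.09 else 1.5
    turn(deg); t=mz()-b; log.append((deg,round(t,3)))
    if abs(t)>.25: break
print(log,m.current_time(),m.current_force(),m.current_grip_width(),np.round(m.current_qpos(),2))
json.dump(dict(b=b,deg=deg,log=log),open("s.json","w"))
E
```

```text
[ 0.27  0.45  1.78 -0.    0.91 -2.33]
grip 0.19087438322777145 39.072803888702765 [0.50232316 0.18912163 0.07005097] 8.2083
base 0.050615567199385064 [ 3.7620394  -2.50698516  5.666053  ]
30 -0.08321449556258514
60 -0.07453573024098745 9.4667
[(63, np.float64(-0.025)), (66, np.float64(-0.024)), (69, np.float64(-0.064)), (72, np.float64(-0.013)), (75, np.float64(-0.039)), (78, np.float64(-0.055)), (81, np.float64(-0.032)), (84, np.float64(-0.087)), (87, np.float64(-0.069)), (90, np.float64(-0.036)), (93, np.float64(-0.064)), (96, np.float64(-0.072)), (99, np.float64(-0.106)), (100.5, np.float64(-0.085)), (103.5, np.float64(0.007)), (106.5, np.float64(0.018)), (109.5, np.float64(-0.034)), (112.5, np.float64(-0.049)), (115.5, np.float64(-0.02)), (118.5, np.float64(0.015)), (121.5, np.float64(0.06)), (124.5, np.float64(0.09)), (126.0, np.float64(0.168)), (127.5, np.float64(0.15)), (129.0, np.float64(0.227)), (130.5, np.float64(0.231)), (132.0, np.float64(0.32))] 17.3417 [ 0.58738351 -3.57275035  8.17584885] 0.19273260853890944 [ 0.27  0.55  1.81 -0.    0.78 -0.03]
```

Contact began near 117°, and the torque is now about 0.35 N m (roughly 17 N), which is within limits. I'll hold briefly, back off to 27° (117 − 90), then release and check the wing.

```bash
python3 - <<'E'
from h import *
ax=np.array([.5016,.1891]); a0=np.deg2rad(149.5); z0=.0695
yaw=lambda:np.degrees(np.arctan2(*np.array(m.current_tcp_rot())[[1,0],1]))
m.dwell(.3); print("tight",yaw(),m.current_ft_torque()[2])
for deg in (117,70,27):
    m.move_j(m.inverse_kinematics([*ax,z0-.0015*deg/360],down(a0-np.deg2rad(deg)))); m.dwell(.1)
    print(deg,yaw(),m.current_ft_torque()[2])
m.dwell(.3)
m.set_gripper(.5); m.move_l([*ax,.16],max_speed=.15)
m.move_ptp([.45,.19,.30],down(np.deg2rad(81))); m.dwell(.15)
cal=m.get_calibration("wrist"); pic,d=m.grab_frame("wrist"); cv2.imwrite("pics/w2.png",pic[:,:,::-1])
W=back(None,d,cal)[d>0]
for n,x,y,r,za,zb in (("wing",.5016,.1891,.03,.084,.1),("tab",.4882,.1042,.03,.072,.09),("stop",.5149,.272,.035,.062,.075),("cap",.5275,.347,.04,.1,.13)):
    P=W[(np.hypot(W[:,0]-x,W[:,1]-y)<r)&(W[:,2]>za)&(W[:,2]<zb)]
    print(n,len(P),[np.round(k,1) for k in cv2.minAreaRect(P[:,:2].astype(np.float32)*1000)])
print(m.current_time(),m.current_force())
E
```

```text
tight 17.53950028915654 0.3244016940975977
117 32.51276434559987 0.0976430916097059
70 79.4609723703115 0.016563209090307836
27 122.46069145038462 -0.032391967925947354
wing 341 [array([501.8, 189.7]), array([41.7, 10.2]), np.float64(33.9)]
tab 329 [array([488.2, 104.8]), array([12.6, 33.4]), np.float64(81.1)]
stop 428 [array([514.9, 271. ]), array([ 9.4, 56.2]), np.float64(81.0)]
cap 3694 [array([527.7, 346.9]), array([64.5, 64.3]), np.float64(58.5)]
22.225 [-0.21051474  0.02610448  0.03933912]
```

The wing is 26° from its start, which puts it about 90° back from the bottom, and nothing else moved. Next I'll push the tab with shut fingers in force-checked steps.

```bash
python3 - <<'E'
from h import *
th=np.deg2rad(81.0); u=np.array([np.cos(th),np.sin(th),0]); tab=np.array([.4882,.1044,.056])
R=down(th-np.pi/2)
m.set_gripper(0.0,40)
m.move_ptp(tab-.035*u+[0,0,.07],R); m.move_l(tab-.035*u,max_speed=.1); m.dwell(.15)
F=lambda:(m.dwell(.04),np.mean([np.array(m.current_force())@u for _ in range(4)]))[1]
f0=F(); print("f0",f0,m.current_time())
s=-.035; log=[]; f=0; touch=None
while s<.05:
    s+= .002 if touch is None or s<touch+.034 else .0006
    m.move_l(tab+s*u,max_speed=.03); f=f0-F(); log.append((round(s*1e3,1),round(float(f),1)))
    if touch is None and f>2.5: touch=s
    if f>10 or m.current_time()>55: break
print(log,"touch",touch,m.current_time())
E
```

```text
f0 0.7444799132682052 24.95
[(-33.0, 0.7), (-31.0, 0.6), (-29.0, 0.6), (-27.0, 1.2), (-25.0, 0.6), (-23.0, 0.3), (-21.0, 0.8), (-19.0, 1.0), (-17.0, 0.6), (-15.0, 1.6), (-13.0, 2.9), (-11.0, 1.9), (-9.0, 0.6), (-7.0, 1.4), (-5.0, 2.1), (-3.0, 1.2), (-1.0, 1.9), (1.0, 1.8), (3.0, 2.8), (5.0, 2.3), (7.0, 1.2), (9.0, 1.9), (11.0, 2.8), (13.0, 1.1), (15.0, 1.7), (17.0, 0.6), (19.0, 0.8), (21.0, 1.9), (21.6, 3.6), (22.2, 3.8), (22.8, 3.5), (23.4, 4.3), (24.0, 5.0), (24.6, 4.4), (25.2, 4.9), (25.8, 4.0), (26.4, 5.8), (27.0, 5.8), (27.6, 8.5), (28.2, 12.5)] touch -0.012999999999999987 36.6167
```

```bash
python3 - <<'E'
from h import *
th=np.deg2rad(81.0); u=np.array([np.cos(th),np.sin(th),0]); tab=np.array([.4882,.1044,.056])
m.dwell(.3); m.move_l(tab-.01*u,max_speed=.1); m.move_l(tab-.01*u+[0,0,.12],max_speed=.15)
m.move_ptp([.45,.21,.30],down(th)); m.dwell(.15)
cal=m.get_calibration("wrist"); pic,d=m.grab_frame("wrist"); cv2.imwrite("pics/w3.png",pic[:,:,::-1])
W=back(None,d,cal)[d>0]; s=.043*u
for n,x,y,r,za,zb in (("wing",.5016,.1891,.03,.084,.1),("tab",.4882,.1042,.03,.072,.09),("stop",.5149,.272,.035,.064,.075),("cap",.5275,.347,.045,.112,.13)):
    k=s if n!="cap" else 0*s
    P=W[(np.hypot(W[:,0]-x-k[0],W[:,1]-y-k[1])<r)&(W[:,2]>za)&(W[:,2]<zb)]
    print(n,len(P),[np.round(k,1) for k in cv2.minAreaRect(P[:,:2].astype(np.float32)*1000)])
# plate extent along u, on the near side strip
uu=(W-[.5016,.1891,0])@u; vv=(W-[.5016,.1891,0])@np.array([-u[1],u[0],0])
g=(W[:,2]>.007)&(W[:,2]<.016)&(np.abs(vv)<.052)&(abs(uu)<.25)
print("plate u",np.percentile(uu[g],[.3,99.7]),"v",np.percentile(vv[g],[.5,99.5]),m.current_time())
E
```

```text
wing 336 [array([508.7, 233.3]), array([43.4, 10.2]), np.float64(33.4)]
tab 322 [array([494.6, 148.7]), array([12.1, 32.4]), np.float64(80.8)]
stop 556 [array([522.4, 321.9]), array([24.7, 56.7]), np.float64(79.3)]
cap 3279 [array([527.9, 351.3]), array([64.3, 63.9]), np.float64(83.3)]
plate u [-0.22394959  0.20897067] v [-0.05173921  0.05178267] 39.8083
```

View pics/w3.png

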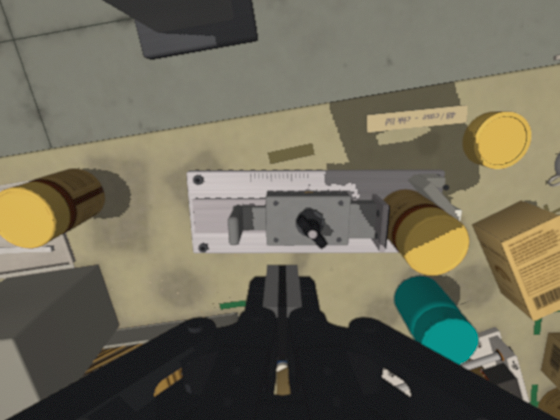

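The stop, at px (383,222), is against the bottle, which sits in the V at (428,245). The measured stop-to-axis distance is 33 mm. The bottle is within 1 mm of the nest point taken from the plate, and the wing angle has not changed. Handing in.

```bash
python3 -c "
from bench import manip as m
print(m.sign_off(), m.current_time())"
```

```text
the job is handed in; nothing more can be done
the job is handed in; nothing more can be done
```

The job is handed in: by my measurements the thumbscrew was bottomed at about 0.35 N m and backed off about a quarter turn, and the stop holds the bottle home in the V nest after a push of about 8 N; no verdict was returned.

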